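Tip the phone carton into the scan outline and trigger the scan

ROBOT

A 6-joint arm with a two-finger parallel gripper is mounted at the origin on the work surface. World frame = base frame: x ahead of the robot, y to its left, z up, the work surface at z = 0. Lengths are in m, angles in rad, forces in N, time in s.
With the tool pointing down it reaches from about 0.25 to 0.725 m from the base axis. Payload 4 kg.
Tool frame: the origin (TCP) lies at the very end of the fingers, on their centre line; the grasp point (between the pads) lies 19 mm behind it; x points along the fingers, y is the direction in which the jaws open and shut, and the axes are right-handed (so a half turn about x gives the same grasp; the last joint's range is limited). The gripper opens to 85 mm and grips with 20 to 120 N. Pads are 22 mm wide; open, the fingers measure 114 mm over their backs; the gripper's body (76 mm by 85 mm) begins 54 mm behind the grasp point. The pads swing forward as they close: fully open they stand 13 mm farther back than shut.
Start: joints at [1.258, 0.241, 0.005, 1.335, 0, 1.571], TCP at [0.154, 0.476, 0.231] pointing down, gripper open.
Joint ranges: [-2.72, 2.72], [-1.05, 1.87], [-1.09, 1.28], [-1.99, 2.15], [-1.42, 1.44], [-3.14, 3.14]. Speed limits (rad/s): [2.79, 2.79, 3.14, 3.14, 3.14, 3.14].

INTERFACE

Orientations are given as a unit quaternion [x, y, z, w].
In Python, from workcell import get_obs, camera, job_done gives the robot as it stands. The module is installed in compiled form; this text tells all that it offers.
- The arm moves only by the tool arm_command, never from a script. Its argument "motion" is a list of rows, each an object of numbers: "x", "y", "z": the shift along the tool's x, y, z in m; "roll": the turn about the tool's x in rad; "fingers": the opening, from 0 (shut) to 1 (fully open). A call has 1 to 20 rows; each row shifts and turns the pose as measured when the row begins, along the tool's axes as they then stand; what a row does not reach is not made up. A row lasts 1/12 s, in which the tool goes at most 41.7 mm and 7.16 degrees, less where a joint would pass 70% of its speed; a pose out of reach is approached as far as the arm can. A call is refused whole if a number of a shift passes 0.0417 or a number of a turn 0.125, either way. A call with a gripper value outside its range is refused whole. The fingers move at their own pace and stop on an object; the grip force is fixed at half the most. Time passes only in rows, so rows that do not move let the fingers close. It gives the time, the measured TCP pose, the force and the opening at its end, in the units of the state.
- get_obs(): the state, without advancing time (a new reading comes with each control period).
- camera(name): name is "side" or "top" or "wrist"; returns a dict with "frame" (384x512x3 uint8, red, green, blue), "intrinsics" (3x3 intrinsics, pixels), "rvec" (rotation vector, rad) and "tvec" (3), from world to camera coordinates, as OpenCV has them. Camera axes: x right, y down, z forward; pixel columns grow to the right and rows downward; lengths in m; the calibration is good to about 2 mm. A picture is of the moment at which its call begins. There is no depth.
- job_done(): hands the job in, once; it reports no verdict.
The state is a dict: "clock": time; "joint_pos": joint angles; "joint_vel": joint speeds; "tau": joint torques, N m; "eef_pos": TCP position; "tool_rot": TCP orientation; "ft_force": force on the tool from outside, world axes, zero at the start; "ft_torque": the same for the moment, N m; "grip_width": finger opening in m.
Only numpy, scipy, OpenCV 4.12 (cv2) and the standard library are available. Lean on these libraries where they do the work, as an engineer would, in place of code of your own. Each camera call takes 0.05 s, during which the arm holds its last target.

TASK

Push the tall standing phone carton over with a gentle push near its top so that it falls onto its broad face and lies flat, wholly inside the taped outline on the scan mat; then press the scan button fully down and let it go. Use only the fingertips or the outside of the fingers: do not lift or carry the carton, do not press the button before the carton is lying flat, and leave the small carton and everything else on the table undisturbed.

Things in the scene. Friction and masses are not known exactly. Their poses are not given: they have to be found in the camera images.
- zone (a point): Centre of the white taped outline on the black rubber scan mat, on the mat's top, 4 mm above the table. The outline is 150 mm along this point's x (roughly away from the robot) and 280 mm along its y (roughly to the left), over the outer edges of the 6 mm wide tape, which adds no height.
- station: The fixed scan mat, 190 x 380 x 4 mm, turned up to 0.3 rad; origin under its middle, axes as the outline's. Beyond it a hand scanner is clamped to a fixed post: its foot spans x = 180 to 250 mm and y = -50 to 50 mm, its nose (56 mm wide) reaches back to x = 100 mm at 140 to 170 mm height; its top is about 235 mm high.
- carton: Phone carton, brown card, bar label on both broad faces: 80 wide (x), 45 thick (y), 160 mm tall (z), 0.2 to 0.4 kg. Origin: centre of underside. It stands across one end line (either end), broad faces along the outline's length within 0.1 rad. Pushed near the top, square to its outer face, it tips over its inner foot edge (10 to 30 mm inside the outline), sliding little, and falls by itself after 16 degrees.
- carton_center (a point): Middle of the phone carton (80 mm above its underside as it stands; 26 mm above the table when it lies on its broad face on the mat).
- carton_corner0 (a point): One corner of the phone carton, at half its thickness. Corners 0 and 1 are at the foot as built (x = -40 and +40 mm), 2 and 3 at the top (x = -40 and +40 mm, 160 mm above the foot).
- carton_corner1 (a point): One corner of the phone carton, at half its thickness. Corners 0 and 1 are at the foot as built (x = -40 and +40 mm), 2 and 3 at the top (x = -40 and +40 mm, 160 mm above the foot).
- carton_corner2 (a point): One corner of the phone carton, at half its thickness. Corners 0 and 1 are at the foot as built (x = -40 and +40 mm), 2 and 3 at the top (x = -40 and +40 mm, 160 mm above the foot).
- carton_corner3 (a point): One corner of the phone carton, at half its thickness. Corners 0 and 1 are at the foot as built (x = -40 and +40 mm), 2 and 3 at the top (x = -40 and +40 mm, 160 mm above the foot).
- small_carton: Must stay where it is. Small nearly cubic cardboard carton, 70 x 60 x 70 mm, standing at the other end of the outline. Origin: centre of its underside.
- scan_button (a joint): Travel of the scan button: 0 up, 0.006 m fully down; a spring brings it back up; fully down takes 5 N. It counts as pressed beyond 0.0045 m.
- scan_button_top (a point): Centre of the top of the scan button, a black round push button 32 mm across, in a low round grey housing (48 mm across, 12 mm tall; the button top stands 22 mm above the table), fixed to the table, to the robot's left or right of the mat and nearer the robot. It is pressed straight down.
- screw_jar: Must stay where it is. Closed clear-whitish jar with a metal cap, 52 mm across, 65 mm tall, on the other side of the mat from the button. Origin: centre of its underside.
- cleaner_bottle: Must stay where it is. Blue standing bottle, 56 mm across, 150 mm tall, beyond the mat on the left. Origin: centre of its underside.
- tape_roll: Must stay where it is. Paper-coloured roll core lying flat, 90 mm across, 24 mm tall, beyond the mat on the right. Origin: centre of its underside.
- phone_frame: Must stay where it is. Black phone frame lying flat, 148 x 72 x 7 mm, on the left. Origin: centre of its underside.
- screwdriver: Must stay where it is. Screwdriver lying on the table on the right, 170 mm long, along its x. Origin: at the underside, near its middle.
Not all that is in view belongs to the job. Several things have the shape of the carton; the one meant has the colours described above.

How it is judged:
By the outcome, as a careful person would: the job done as asked, in the order asked, and still so for the second after the job is handed in, with the robot touching nothing.
It also fails if it takes over 45 s, if anything falls off the work surface, if the arm or the gripper's body presses on something with over 40 N, if the wrist force passes 120 N, or if a joint passes its speed limit or range.

## Working session

There is one attempt and no reset: what is moved stays moved. The work goes in short steps, Python scripts to look and compute and a tool call to move; the robot and the scene stay as the last step left them, time stands still between calls to the robot, and variables do not carry over. Pictures are saved under pics/ and viewed, and the job is handed in when it is done.

Besides the shell and the picture viewer there is one more tool, called after "Emit:" as name(argument=value, ...), one argument or row to a line, values as JSON. arm_command: Moves the arm, as the interface text tells. Its arguments: {"type":"object","properties":{"motion":{"type":"array","items":{"type":"object","properties":{"x":{"type":"number"},"y":{"type":"number"},"z":{"type":"number"},"roll":{"type":"number"},"fingers":{"type":"number"}}}}},"required":["motion"]}

```bash
mkdir -p pics; cat > h.py <<'E'
import numpy as np, cv2
from workcell import get_obs, camera
def snap(name,fn):
    c=camera(name); cv2.imwrite(fn+'.png',c['frame'][:,:,::-1]); np.savez(fn+'.npz',K=c['intrinsics'],r=c['rvec'],t=c['tvec'],f=c['frame']); return c
def load(fn): return np.load(fn+'.npz')
def unproj(c,px,z):
    R=cv2.Rodrigues(np.array(c['r'],float))[0]; t=np.array(c['t'],float).reshape(3)
    o=-R.T@t; d=R.T@np.linalg.inv(c['K'])@np.array([px[0],px[1],1.])
    return o+d*(z-o[2])/d[2]
def proj(c,P):
    return cv2.projectPoints(np.array(P,float).reshape(-1,1,3),np.array(c['r'],float),np.array(c['t'],float),np.array(c['K'],float),None)[0].reshape(-1,2)
E
python3 - <<'E'
from h import *
o=get_obs(); print(o)
for n in ['side','top','wrist']: snap(n,'pics/'+n+'0')
for n in ['side','top']:
    c=load('pics/%s0'%n); R=cv2.Rodrigues(c['r'])[0]; print(n,-R.T@c['t'].reshape(3))
E
```

```text
{'clock': 0.0, 'joint_pos': array([ 1.25799062e+00,  2.41412625e-01,  3.74290482e-03,  1.33523197e+00,
       -1.96898264e-05,  1.57077330e+00]), 'joint_vel': array([-9.82929477e-05,  2.06330871e-03,  1.01629035e-04, -1.90858052e-03,
       -1.39920737e-03,  1.26047465e-03]), 'tau': array([ 3.49055163e-04, -3.72316754e+01,  2.52408010e+01,  1.71461591e-02,
        3.70648419e-07, -1.14671784e-05]), 'eef_pos': array([0.1536746 , 0.47512975, 0.23042029]), 'tool_rot': array([ 0.10939872,  0.69858579, -0.11087143,  0.69836763]), 'ft_force': array([-0.03394462, -0.09906247, -0.42820984]), 'ft_torque': array([-0.01788849,  0.03895015,  0.03279487]), 'grip_width': 0.08527001475751352}
side [ 0.01643166 -0.88635401  0.94134686]
top [0.4003879  0.03031775 1.47488576]
```

View pics/side0.png

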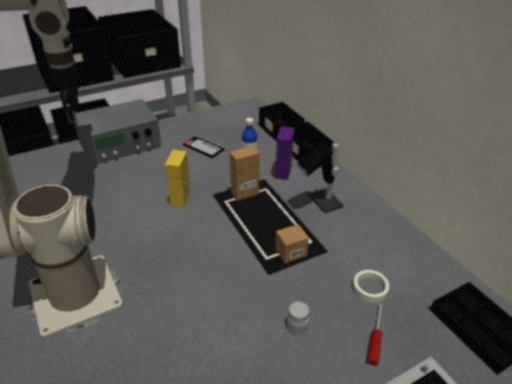

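View pics/top0.png

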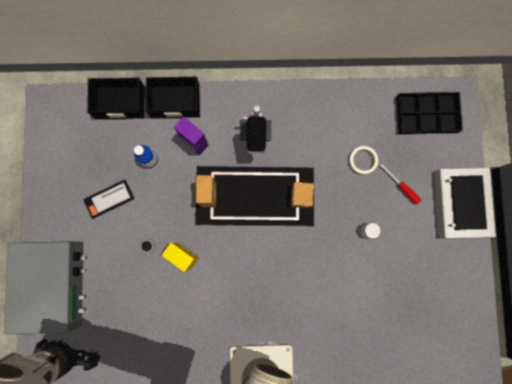

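View pics/wrist0.png

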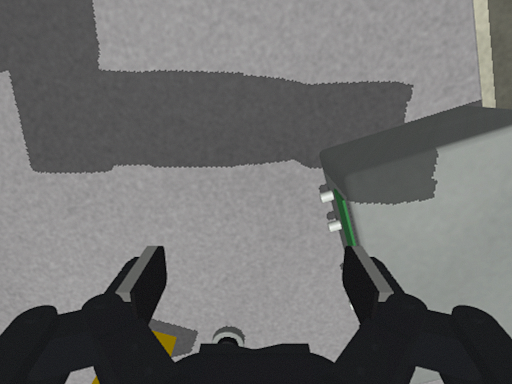

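Candidates with the carton's shape are brown (top view 205,190), yellow (179,257) and purple (191,135). The small carton is at (303,194). The brown one standing on the left end line fits the description. Next I'll take close crops.

```bash
python3 - <<'E'
from h import *
c=cv2.imread('pics/top0.png'); cv2.imwrite('pics/top0c.png',cv2.resize(c[155:235,185:325],None,fx=5.7,fy=5.7,interpolation=cv2.INTER_CUBIC))
cv2.imwrite('pics/top0d.png',cv2.resize(c[215:285,110:210],None,fx=6,fy=6,interpolation=cv2.INTER_CUBIC))
c=cv2.imread('pics/side0.png'); cv2.imwrite('pics/side0c.png',cv2.resize(c[110:280,150:350],None,fx=3.5,fy=3.5,interpolation=cv2.INTER_CUBIC))
E
```

```text
(no output)
```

View pics/top0c.png

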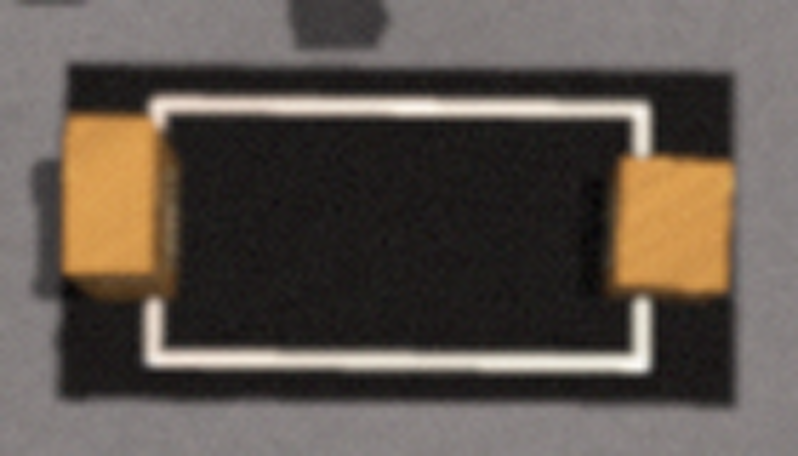

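View pics/top0d.png

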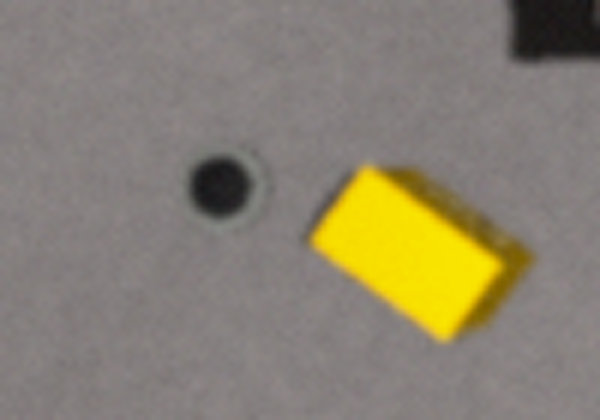

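View pics/side0c.png

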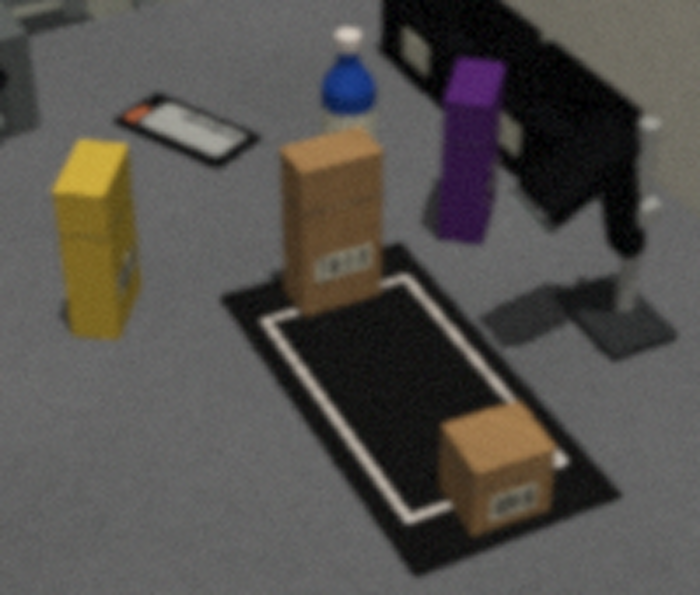

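```bash
python3 - <<'E'
from h import *
c=load('pics/top0')
def f(pts,z,x0,y0,s): 
    return np.array([unproj(c,((u+.5)/s-.5+x0,(v+.5)/s-.5+y0),z) for u,v in pts])
m=f([(70,65),(733,73),(733,405),(60,398)],.004,185,155,5.7)
t=f([(147,95),(650,101),(652,374),(143,367)],.004,185,155,5.7)
k=f([(65,113),(158,114),(155,276),(62,275)],.164,185,155,5.7)
s=f([(620,157),(733,158),(728,293),(613,291)],.074,185,155,5.7)
b=f([(220,187)],.022,110,215,6)
y=f([(370,165),(500,265),(445,342),(312,242)],.16,110,215,6)
for n,q in zip('mtksby',(m,t,k,s,b,y)): print(n,q.mean(0).round(4),'\n',q[:,:2].round(4))
for q in (m,t,k,s):
    d=q[0]-q[1]; print(np.arctan2(d[1],d[0])-np.pi/2, np.linalg.norm(d), np.linalg.norm(q[1]-q[2]))
    d=q[3]-q[2]; print(np.arctan2(d[1],d[0])-np.pi/2)
    d=q[0]-q[3]; print(np.arctan2(d[1],d[0]))
cs=load('pics/side0')
# check via side view: front foot edge of carton
def fs(pts,z): return np.array([unproj(cs,((u+.5)/3.5-.5+150,(v+.5)/3.5-.5+110),z)[:2] for u,v in pts]).round(4)
print('side foot',fs([(303,314),(381,292)],.004))
print('side top',fs([(282,153),(345,127),(382,145),(300,171)],.164))
print('tape',fs([(260,320),(405,275),(570,460),(408,523)],.004))
E
```

```text
m [0.5607 0.0053 0.004 ] 
 [[ 0.6615  0.1896]
 [ 0.6482 -0.1867]
 [ 0.4597 -0.179 ]
 [ 0.4733  0.1973]]
t [0.561  0.0061 0.004 ] 
 [[ 0.6433  0.1463]
 [ 0.6332 -0.1387]
 [ 0.4782 -0.1341]
 [ 0.4894  0.1508]]
k [0.5669 0.153  0.164 ] 
 [[0.6087 0.175 ]
 [0.607  0.1283]
 [0.5251 0.1311]
 [0.5268 0.1774]]
s [ 0.5546 -0.1409  0.074 ] 
 [[ 0.592  -0.1133]
 [ 0.59   -0.1744]
 [ 0.5169 -0.1688]
 [ 0.5195 -0.107 ]]
b [0.4099 0.3479 0.022 ] 
 [[0.4099 0.3479]]
y [0.3757 0.2304 0.16  ] 
 [[0.4174 0.2474]
 [0.3691 0.1868]
 [0.3341 0.2128]
 [0.3822 0.2747]]
-0.03525277987106934 0.37647395813176243 0.18868173261968663
-0.036120546279040155
-0.040899219407182795
-0.03533711764920211 0.2852362172138691 0.15504739199355805
-0.039235662216343226
-0.029234685331390703
-0.03429150604296627 0.04675531547285137 0.0819795677907383
-0.03553793471521205
-0.02939172922708614
-0.032668015269830875 0.06113526501524944 0.073248235760612
-0.04226464306017941
-0.08738583647231632
side foot [[0.5304 0.1374]
 [0.6088 0.1316]]
side top [[0.5273 0.166 ]
 [0.5949 0.1767]
 [0.6096 0.1362]
 [0.5284 0.1342]]
tape [[ 0.4923  0.1484]
 [ 0.6413  0.1432]
 [ 0.6363 -0.1353]
 [ 0.484  -0.1321]]
```

```bash
python3 - <<'E'
from h import *
from scipy.spatial.transform import Rotation as Ro
c=load('pics/top0'); o=get_obs()
print(Ro.from_quat(o['tool_rot']).as_matrix().round(3))
for n,p,z in [('bottle',(140,151),.15),('bottlebase',(147,160),.03),('purple',(186,130),.16)]: print(n,unproj(c,p,z).round(3))
w=load('pics/wrist0'); R=cv2.Rodrigues(w['r'])[0]; print('wristcam',(-R.T@w['t'].reshape(3)).round(3), o['eef_pos'])
im=cv2.imread('pics/top0.png'); cv2.imwrite('pics/top0e.png',cv2.resize(im[110:200,120:220],None,fx=6,fy=6,interpolation=cv2.INTER_CUBIC))
E
```

```text
[[-0.001  0.308  0.951]
 [-0.002  0.951 -0.308]
 [-1.    -0.002  0.   ]]
bottle [0.684 0.338 0.15 ]
bottlebase [0.68  0.344 0.03 ]
purple [0.741 0.203 0.16 ]
wristcam [0.078 0.5   0.372] [0.15370603 0.47528495 0.23061581]
```

View pics/top0e.png

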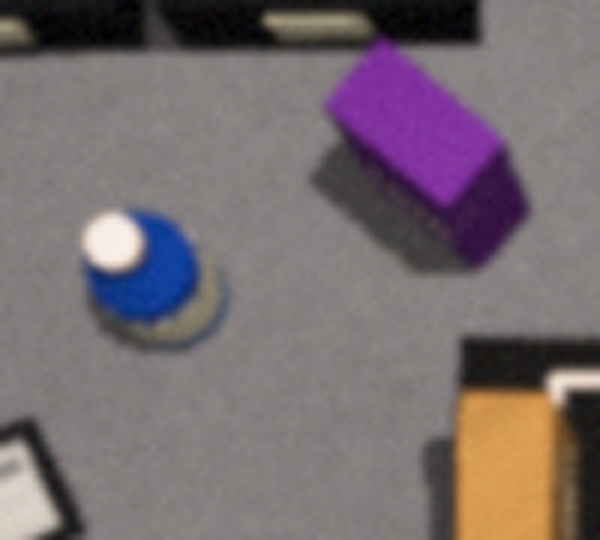

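The brown carton (top view 205,190) is confirmed: its label shows in the side crop and it stands across the left end line. I'll shut the fingers, align the tool with the station, and go to a point outside the carton at safe height.

Emit:
arm_command(
  motion=[
    {"roll":-0.093,"fingers":0},
    {"roll":-0.093,"fingers":0},
    {"roll":-0.093,"fingers":0},
    {"z":0.03,"y":-0.015,"fingers":0},
    {"z":0.03,"y":-0.015,"fingers":0},
    {"z":0.03,"y":-0.015,"fingers":0},
    {"z":0.03,"y":-0.015,"fingers":0},
    {"z":0.03,"y":-0.015,"fingers":0},
    {"z":0.03,"y":-0.015,"fingers":0},
    {"z":0.03,"y":-0.015,"fingers":0},
    {"z":0.03,"y":-0.015,"fingers":0},
    {"z":0.03,"y":-0.015,"fingers":0},
    {"z":0.03,"y":-0.015,"fingers":0},
  ],
)

```text
schema error: expected keys x, y, z, roll, fingers
```

```bash
cat > st.py <<'E'
from h import *
from scipy.spatial.transform import Rotation as Ro
import sys
o=get_obs(); R=Ro.from_quat(o['tool_rot']).as_matrix()
print('t',o['clock'],'tcp',o['eef_pos'].round(4),'F',o['ft_force'].round(2),'grip',o['grip_width'].round(4),'tooly',R[:,1].round(3),'toolx',R[:,0].round(3))
if len(sys.argv)>3: print('to go (tool axes)',(R.T@(np.array(list(map(float,sys.argv[1:4])))-o['eef_pos'])).round(4))
E
python3 st.py 0.57 0.24 0.23
```

```text
Traceback (most recent call last):
  File "st.py", line 5, in <module>
    print('t',o['clock'],'tcp',o['eef_pos'].round(4),'F',o['ft_force'].round(2),'grip',o['grip_width'].round(4),'tooly',R[:,1].round(3),'toolx',R[:,0].round(3))
                                                                                       ^^^^^^^^^^^^^^^^^^^^^
AttributeError: 'float' object has no attribute 'round'
```

Emit:
arm_command(
  motion=[
    {"x":0,"y":0,"z":0,"roll":-0.093,"fingers":0},
    {"x":0,"y":0,"z":0,"roll":-0.093,"fingers":0},
    {"x":0,"y":0,"z":0,"roll":-0.093,"fingers":0},
    {"x":0,"y":-0.015,"z":0.03,"roll":0,"fingers":0},
    {"x":0,"y":-0.015,"z":0.03,"roll":0,"fingers":0},
    {"x":0,"y":-0.015,"z":0.03,"roll":0,"fingers":0},
    {"x":0,"y":-0.015,"z":0.03,"roll":0,"fingers":0},
    {"x":0,"y":-0.015,"z":0.03,"roll":0,"fingers":0},
    {"x":0,"y":-0.015,"z":0.03,"roll":0,"fingers":0},
    {"x":0,"y":-0.015,"z":0.03,"roll":0,"fingers":0},
    {"x":0,"y":-0.015,"z":0.03,"roll":0,"fingers":0},
    {"x":0,"y":-0.015,"z":0.03,"roll":0,"fingers":0},
    {"x":0,"y":-0.015,"z":0.03,"roll":0,"fingers":0},
  ],
)

```text
clock: 1.23
eef_pos: [0.4562, 0.3162, 0.2252]
tool_rot: [-0.002, 0.71, -0.004, 0.704]
ft_force: [0.0, 0.9, 0.2]
grip_width: 0.0001
```

```bash
sed -i "s/o\['grip_width'\].round(4)/round(o['grip_width'],4)/" st.py; python3 st.py 0.57 0.24 0.23
```

```text
t 1.2333 tcp [0.4562 0.3162 0.2252] F [0.03 0.93 0.16] grip 0.0001 tooly [ 0.003  1.    -0.008] toolx [-0.008 -0.008 -1.   ]
to go (tool axes) [-0.0051 -0.076   0.1139]
```

Emit:
arm_command(
  motion=[
    {"x":0,"y":-0.018,"z":0.028,"roll":0.034,"fingers":0},
    {"x":0,"y":-0.018,"z":0.028,"roll":0,"fingers":0},
    {"x":0,"y":-0.018,"z":0.028,"roll":0,"fingers":0},
    {"x":0,"y":-0.012,"z":0.02,"roll":0,"fingers":0},
    {"x":0,"y":0,"z":0,"roll":0,"fingers":0},
    {"x":0,"y":0,"z":0,"roll":0,"fingers":0},
  ],
)

```text
clock: 1.73
eef_pos: [0.568, 0.2374, 0.2202]
tool_rot: [0.013, 0.711, -0.021, 0.703]
ft_force: [0.1, 1.0, -0.3]
grip_width: 0.0002
```

```bash
python3 st.py 0.57 0.235 0.14; python3 -c "
from h import *
snap('top','pics/top1');snap('side','pics/side1')
a=cv2.imread('pics/top1.png')[100:230,120:330];b=cv2.imread('pics/side1.png')[80:230,150:360]
cv2.imwrite('pics/c1.png',np.vstack([cv2.resize(a,(480,297)),cv2.resize(b,(480,300))]))"
```

```text
t 1.7333 tcp [0.568  0.2374 0.2202] F [ 0.1   1.   -0.34] grip 0.0002 tooly [ 0.048  0.999 -0.011] toolx [-0.011 -0.011 -1.   ]
to go (tool axes) [ 0.0802 -0.0014  0.003 ]
```

View pics/c1.png

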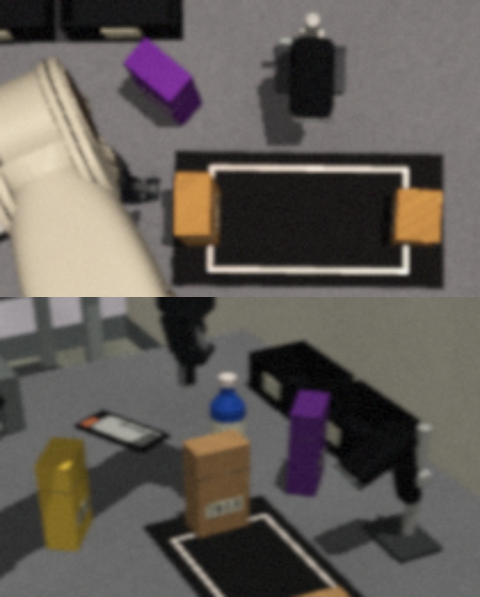

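The finger is outside the carton and level with its middle, allowing for parallax. Now I'll descend to 0.14 m.

Emit:
arm_command(
  motion=[
    {"x":0.02,"y":0,"z":0,"roll":0,"fingers":0},
    {"x":0.02,"y":0,"z":0,"roll":0,"fingers":0},
    {"x":0.02,"y":0,"z":0,"roll":0,"fingers":0},
    {"x":0.018,"y":0,"z":0,"roll":0,"fingers":0},
    {"x":0,"y":0,"z":0,"roll":0,"fingers":0},
  ],
)

```text
clock: 2.25
eef_pos: [0.5618, 0.2435, 0.1429]
tool_rot: [0.01, 0.71, -0.016, 0.704]
ft_force: [-1.3, -0.3, -0.3]
grip_width: -0.0003
```

```bash
python3 st.py 0.568 0.195 0.14; python3 -c "
from h import *
snap('top','pics/top2');snap('side','pics/side2')
a=cv2.imread('pics/top2.png')[150:230,150:300];b=cv2.imread('pics/side2.png')[80:230,150:360]
cv2.imwrite('pics/c2.png',np.vstack([cv2.resize(a,(480,256)),cv2.resize(b,(480,300))]))
c=load('pics/top2');o=get_obs();p=proj(c,o['eef_pos'])[0];print(p,(p-[150,150])*3.2)"
```

```text
t 2.25 tcp [0.5618 0.2435 0.1429] F [-1.27 -0.34 -0.29] grip -0.0003 tooly [ 0.037  0.999 -0.008] toolx [-0.008 -0.008 -1.   ]
to go (tool axes) [ 0.0033 -0.0483  0.008 ]
[172.8767698  191.21894603] [ 73.20566337 131.9006273 ]
```

View pics/c2.png

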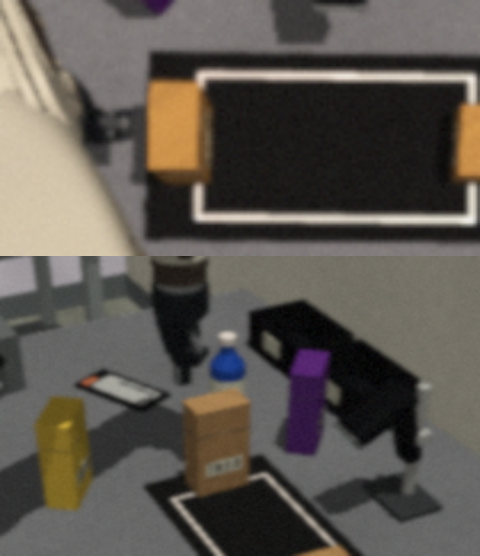

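Emit:
arm_command(
  motion=[
    {"x":0,"y":-0.01,"z":0.004,"roll":0,"fingers":0},
    {"x":0,"y":-0.01,"z":0.004,"roll":0,"fingers":0},
    {"x":0,"y":-0.01,"z":0,"roll":0,"fingers":0},
    {"x":0,"y":-0.006,"z":0,"roll":0,"fingers":0},
    {"x":0,"y":-0.006,"z":0,"roll":0,"fingers":0},
    {"x":0,"y":-0.006,"z":0,"roll":0,"fingers":0},
  ],
)

```text
clock: 2.85
eef_pos: [0.5736, 0.1942, 0.1543]
tool_rot: [0.011, 0.704, -0.012, 0.71]
ft_force: [-0.5, 0.4, 0.2]
grip_width: -0.0001
```

```bash
python3 st.py 0.567 0.145 0.14
```

```text
t 2.85 tcp [0.5736 0.1942 0.1543] F [-0.45  0.44  0.2 ] grip -0.0001 tooly [ 0.034  0.999 -0.001] toolx [ 0.008 -0.002 -1.   ]
to go (tool axes) [ 0.0143 -0.0494 -0.0051]
```

Emit:
arm_command(
  motion=[
    {"x":0.008,"y":0.002,"z":-0.003,"roll":0,"fingers":0},
    {"x":0.006,"y":0,"z":-0.002,"roll":0,"fingers":0},
    {"x":0,"y":0,"z":0,"roll":0,"fingers":0},
  ],
)

```text
clock: 3.1
eef_pos: [0.5692, 0.1939, 0.1402]
tool_rot: [0.013, 0.703, -0.014, 0.711]
ft_force: [-0.1, -0.5, 0.6]
grip_width: 0.0
```

```bash
python3 st.py 0.567 0.145 0.14
```

```text
t 3.1 tcp [0.5692 0.1939 0.1402] F [-0.07 -0.51  0.65] grip 0.0 tooly [ 0.038  0.999 -0.001] toolx [ 0.01  -0.001 -1.   ]
to go (tool axes) [ 0.0002 -0.0489 -0.0003]
```

Now I'll push in 5 mm rows, with a little downward trim against the drift.

Emit:
arm_command(
  motion=[
    {"x":0,"y":-0.005,"z":0,"roll":0,"fingers":0},
    {"x":0.001,"y":-0.005,"z":0,"roll":0,"fingers":0},
    {"x":0.001,"y":-0.005,"z":0,"roll":0,"fingers":0},
    {"x":0.001,"y":-0.005,"z":0,"roll":0,"fingers":0},
    {"x":0.001,"y":-0.005,"z":0,"roll":0,"fingers":0},
  ],
)

```text
clock: 3.52
eef_pos: [0.5673, 0.1691, 0.1348]
tool_rot: [0.012, 0.704, -0.012, 0.71]
ft_force: [0.1, 0.5, -0.4]
grip_width: 0.0001
```

```bash
python3 st.py 0.567 0.145 0.14; python3 -c "
from h import *
snap('top','pics/top3');snap('side','pics/side3')
a=cv2.imread('pics/top3.png')[150:230,150:300];b=cv2.imread('pics/side3.png')[80:230,150:360]
cv2.imwrite('pics/c3.png',np.vstack([cv2.resize(a,(480,256)),cv2.resize(b,(480,300))]))"
```

```text
t 3.5167 tcp [0.5673 0.1691 0.1348] F [ 0.07  0.5  -0.4 ] grip 0.0001 tooly [0.034 0.999 0.   ] toolx [ 0.009 -0.    -1.   ]
to go (tool axes) [-0.0052 -0.0241  0.0005]
```

View pics/c3.png

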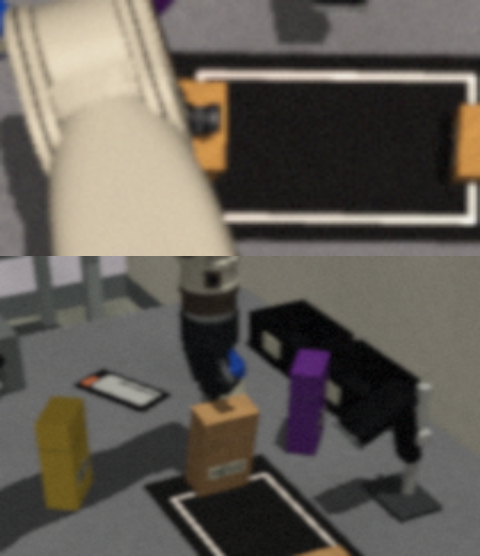

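It's tipping: the top has leaned in and the foot edge is still in place at (190,490) in the side crop. I'll continue to the balance point.

Emit:
arm_command(
  motion=[
    {"x":0,"y":-0.005,"z":0,"roll":0,"fingers":0},
    {"x":0,"y":-0.005,"z":0,"roll":0,"fingers":0},
    {"x":0,"y":-0.005,"z":0,"roll":0,"fingers":0},
    {"x":0,"y":-0.005,"z":0,"roll":0,"fingers":0},
  ],
)

```text
clock: 3.95
eef_pos: [0.5666, 0.1473, 0.1347]
tool_rot: [0.012, 0.704, -0.012, 0.71]
ft_force: [-0.2, 0.2, -1.0]
grip_width: 0.0002
```

```bash
python3 st.py 0.567 0.135 0.135; python3 -c "
from h import *
snap('top','pics/top4');snap('side','pics/side4')
a=cv2.imread('pics/top4.png')[150:230,150:300];b=cv2.imread('pics/side4.png')[80:230,150:360]
cv2.imwrite('pics/c4.png',np.vstack([cv2.resize(a,(480,256)),cv2.resize(b,(480,300))]))"
```

```text
t 3.95 tcp [0.5666 0.1473 0.1347] F [-0.19  0.24 -0.95] grip 0.0002 tooly [ 0.034  0.999 -0.   ] toolx [ 0.008 -0.001 -1.   ]
to go (tool axes) [-0.0003 -0.0123  0.0008]
```

View pics/c4.png

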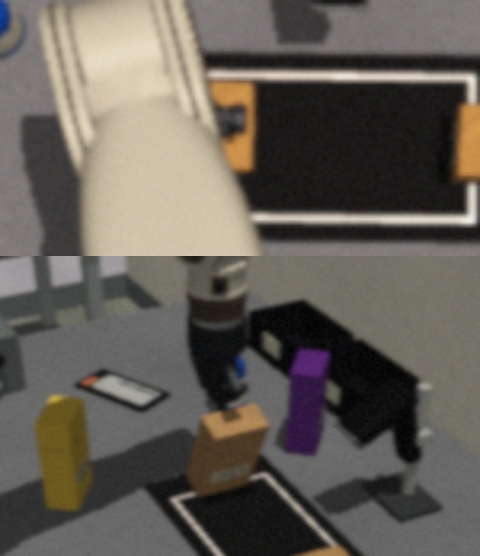

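Tilted about 15° and the foot still hasn't moved. A few more small rows should let it fall.

Emit:
arm_command(
  motion=[
    {"x":0,"y":-0.005,"z":0,"roll":0,"fingers":0},
    {"x":0,"y":-0.005,"z":0,"roll":0,"fingers":0},
    {"x":0,"y":-0.004,"z":0,"roll":0,"fingers":0},
    {"x":0,"y":0,"z":0,"roll":0,"fingers":0},
    {"x":0,"y":0,"z":0,"roll":0,"fingers":0},
    {"x":0,"y":0,"z":0,"roll":0,"fingers":0},
    {"x":0,"y":0,"z":0,"roll":0,"fingers":0},
    {"x":0,"y":0,"z":0,"roll":0,"fingers":0},
    {"x":0,"y":0,"z":0,"roll":0,"fingers":0},
  ],
)

```text
clock: 4.8
eef_pos: [0.5661, 0.1314, 0.1348]
tool_rot: [0.012, 0.704, -0.013, 0.71]
ft_force: [0.1, 0.0, 0.2]
grip_width: 0.0004
```

```bash
python3 st.py 0.567 0.135 0.135; python3 -c "
from h import *
snap('top','pics/top5');snap('side','pics/side5')
a=cv2.imread('pics/top5.png')[150:230,150:300];b=cv2.imread('pics/side5.png')[80:230,150:360]
cv2.imwrite('pics/c5.png',np.vstack([cv2.resize(a,(480,256)),cv2.resize(b,(480,300))]))"
```

```text
t 4.8 tcp [0.5661 0.1314 0.1348] F [0.08 0.03 0.18] grip 0.0004 tooly [ 0.036  0.999 -0.   ] toolx [ 0.009 -0.001 -1.   ]
to go (tool axes) [-0.0001  0.0037  0.0007]
```

View pics/c5.png

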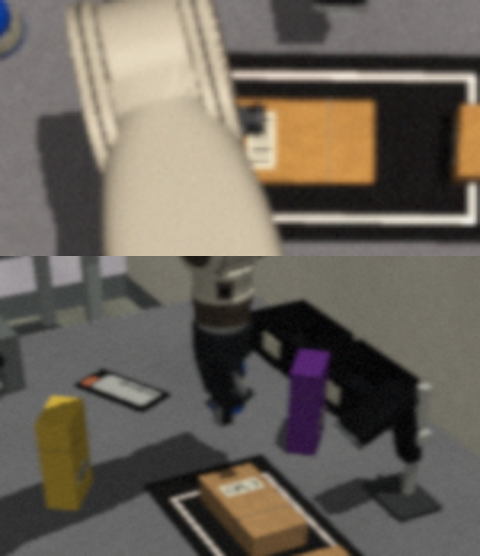

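It fell flat. I'll rise straight up, then move above the button.

Emit:
arm_command(
  motion=[
    {"x":-0.03,"y":0,"z":0,"roll":0,"fingers":0},
    {"x":-0.03,"y":0,"z":0,"roll":0,"fingers":0},
    {"x":-0.03,"y":0,"z":0,"roll":0,"fingers":0},
    {"x":0,"y":0.024,"z":-0.0185,"roll":0,"fingers":0},
    {"x":0,"y":0.024,"z":-0.0185,"roll":0,"fingers":0},
    {"x":0,"y":0.024,"z":-0.0185,"roll":0,"fingers":0},
    {"x":0,"y":0.024,"z":-0.0185,"roll":0,"fingers":0},
    {"x":0,"y":0.024,"z":-0.0185,"roll":0,"fingers":0},
    {"x":0,"y":0.024,"z":-0.0185,"roll":0,"fingers":0},
    {"x":0,"y":0.024,"z":-0.0185,"roll":0,"fingers":0},
    {"x":0,"y":0.024,"z":-0.0185,"roll":0,"fingers":0},
    {"x":0,"y":0,"z":0,"roll":0,"fingers":0},
    {"x":0,"y":0,"z":0,"roll":0,"fingers":0},
  ],
)

```text
clock: 5.98
eef_pos: [0.4192, 0.3378, 0.228]
tool_rot: [0.015, 0.703, -0.013, 0.711]
ft_force: [-0.0, 0.2, -0.6]
grip_width: -0.0
```

```bash
python3 st.py 0.41 0.348 0.15; python3 -c "
from h import *
snap('top','pics/top6');snap('side','pics/side6');snap('wrist','pics/w6')
a=cv2.imread('pics/top6.png')[155:235,185:325]
cv2.imwrite('pics/c6.png',cv2.resize(a,None,fx=5.7,fy=5.7,interpolation=cv2.INTER_CUBIC))"
```

```text
t 5.9833 tcp [0.4192 0.3378 0.228 ] F [-0.01  0.18 -0.58] grip -0.0 tooly [0.038 0.999 0.003] toolx [ 0.01   0.003 -1.   ]
to go (tool axes) [ 0.078   0.0096 -0.0104]
```

View pics/c6.png

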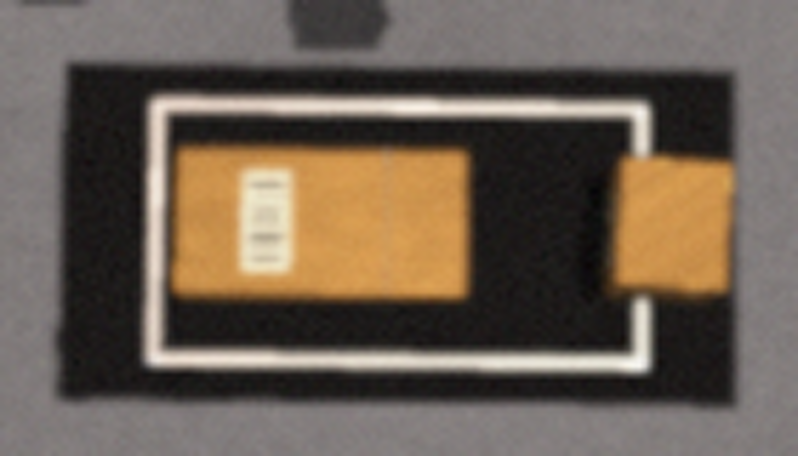

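View pics/w6.png

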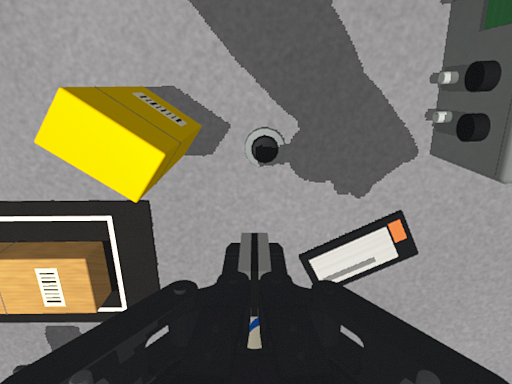

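View pics/side6.png

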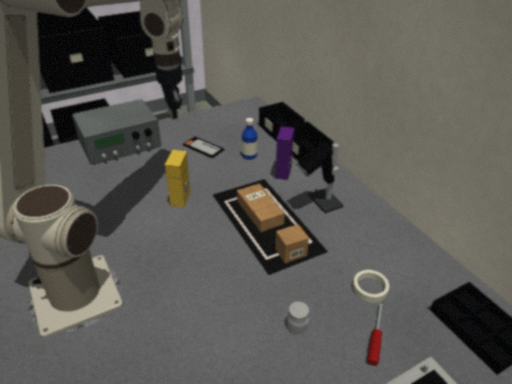

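The carton is flat inside the outline (crop 172–470 × 147–299, outer tape 147–651 × 96–372). The small carton hasn't moved. The wrist view shows the button top at about (265,149), so I'll use it to check the button position.

```bash
python3 - <<'E'
from h import *
w=load('pics/w6'); print(unproj(w,(265,149),.022)); 
a=cv2.imread('pics/w6.png')[110:190,220:310]; cv2.imwrite('pics/w6c.png',cv2.resize(a,None,fx=6,fy=6,interpolation=cv2.INTER_CUBIC))
E
```

```text
[0.40892844 0.35096685 0.022     ]
```

View pics/w6c.png

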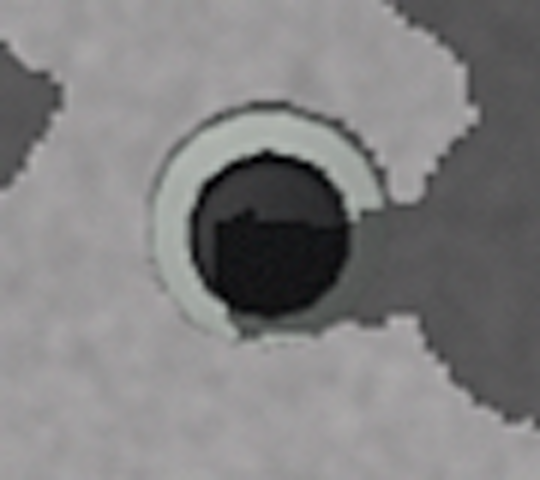

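Emit:
arm_command(
  motion=[
    {"x":0.02,"y":0.006,"z":-0.006,"roll":0,"fingers":0},
    {"x":0.025,"y":0.005,"z":-0.005,"roll":0,"fingers":0},
    {"x":0.03,"y":0,"z":0,"roll":0,"fingers":0},
    {"x":0.03,"y":0,"z":0,"roll":0,"fingers":0},
    {"x":0.03,"y":0,"z":0,"roll":0,"fingers":0},
    {"x":0.02,"y":0,"z":0,"roll":0,"fingers":0},
    {"x":0.01,"y":0,"z":0,"roll":0,"fingers":0},
    {"x":0,"y":0,"z":0,"roll":0,"fingers":0},
  ],
)

```text
clock: 6.8
eef_pos: [0.4222, 0.3413, 0.0594]
tool_rot: [0.024, 0.7, -0.019, 0.713]
ft_force: [0.3, 0.1, 0.3]
grip_width: 0.0002
```

```bash
python3 st.py 0.409 0.35 0.03;python3 -c "
from h import *
snap('wrist','pics/w7');snap('side','pics/s7')
a=cv2.imread('pics/w7.png');b=cv2.imread('pics/s7.png')[80:230,130:260]
cv2.imwrite('pics/c7.png',np.hstack([cv2.resize(a,(400,300)),cv2.resize(b,(260,300))]))"
```

```text
t 6.8 tcp [0.4222 0.3413 0.0594] F [0.32 0.1  0.28] grip 0.0002 tooly [0.061 0.998 0.007] toolx [ 0.019  0.006 -1.   ]
to go (tool axes) [ 0.0292  0.0077 -0.0143]
```

View pics/c7.png

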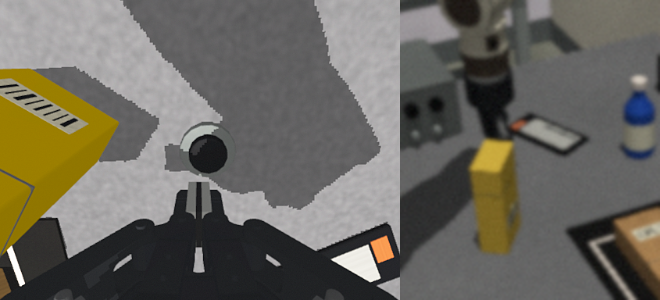

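Emit:
arm_command(
  motion=[
    {"x":0.008,"y":0.004,"z":-0.007,"roll":0,"fingers":0},
    {"x":0.008,"y":0.004,"z":-0.007,"roll":0,"fingers":0},
    {"x":0.008,"y":0,"z":0,"roll":0,"fingers":0},
    {"x":0,"y":0,"z":0,"roll":0,"fingers":0},
    {"x":0,"y":0,"z":0,"roll":0,"fingers":0},
  ],
)

```text
clock: 7.32
eef_pos: [0.413, 0.3544, 0.0401]
tool_rot: [0.028, 0.697, -0.017, 0.717]
ft_force: [-0.1, -0.3, 0.2]
grip_width: 0.0001
```

```bash
python3 st.py 0.409 0.35 0.016;python3 -c "
from h import *
snap('wrist','pics/w8')
w=load('pics/w8');print(proj(w,[get_obs()['eef_pos'],[.409,.35,.022]]))"
```

```text
t 7.3167 tcp [0.413  0.3544 0.0401] F [-0.05 -0.31  0.24] grip 0.0001 tooly [0.063 0.998 0.017] toolx [ 0.029  0.015 -0.999]
to go (tool axes) [ 0.0239 -0.005  -0.0044]
[[252.87185974 249.83004376]
 [244.60929088 227.77412634]]
```

View pics/w8.png

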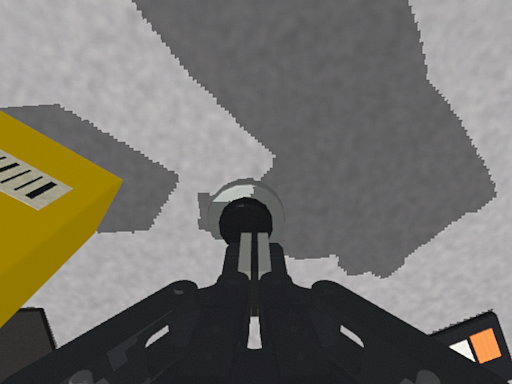

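Emit:
arm_command(
  motion=[
    {"x":0.005,"y":-0.005,"z":-0.004,"roll":0,"fingers":0},
    {"x":0.005,"y":0,"z":0,"roll":0,"fingers":0},
    {"x":0,"y":0,"z":0,"roll":0,"fingers":0},
  ],
)

```text
clock: 7.62
eef_pos: [0.409, 0.35, 0.03]
tool_rot: [0.028, 0.696, -0.016, 0.717]
ft_force: [-0.1, 0.0, -0.7]
grip_width: -0.0
```

```bash
python3 st.py 0.409 0.35 0.016
```

```text
t 7.6167 tcp [0.409 0.35  0.03 ] F [-0.11  0.01 -0.7 ] grip -0.0 tooly [0.062 0.998 0.018] toolx [ 0.031  0.016 -0.999]
to go (tool axes) [ 0.014  -0.0002 -0.0004]
```

Aligned. Now I'll press down in small rows.

Emit:
arm_command(
  motion=[
    {"x":0.005,"y":0,"z":0,"roll":0,"fingers":0},
    {"x":0.005,"y":0,"z":0,"roll":0,"fingers":0},
    {"x":0.004,"y":0,"z":0,"roll":0,"fingers":0},
    {"x":0.001,"y":0,"z":0,"roll":0,"fingers":0},
  ],
)

```text
clock: 7.95
eef_pos: [0.4097, 0.3503, 0.0159]
tool_rot: [0.029, 0.696, -0.016, 0.718]
ft_force: [-5.2, -3.9, 18.2]
grip_width: -0.0002
```

The force is 18 N at z = 15.9 mm, well above the 5 N spring, so the button is bottomed. Releasing.

Emit:
arm_command(
  motion=[
    {"x":-0.005,"y":0,"z":0,"roll":0,"fingers":0},
    {"x":-0.015,"y":0,"z":0,"roll":0,"fingers":0},
    {"x":-0.03,"y":0,"z":0,"roll":0,"fingers":0},
    {"x":-0.03,"y":0,"z":0,"roll":0,"fingers":0},
    {"x":-0.03,"y":0,"z":0,"roll":0,"fingers":0},
    {"x":-0.03,"y":0,"z":0,"roll":0,"fingers":0},
    {"x":-0.03,"y":0,"z":0,"roll":0,"fingers":0},
    {"x":0,"y":0,"z":0,"roll":0,"fingers":0},
    {"x":0,"y":0,"z":0,"roll":0,"fingers":0},
  ],
)

```text
clock: 8.7
eef_pos: [0.4046, 0.3467, 0.1897]
tool_rot: [0.028, 0.696, -0.017, 0.717]
ft_force: [1.2, 0.1, -0.9]
grip_width: -0.0001
```

```bash
python3 st.py; python3 - <<'E'
from h import *
snap('top','pics/top9');snap('side','pics/side9');snap('wrist','pics/w9')
c=load('pics/top9')
q=np.array([unproj(c,((u+.5)/5.7-.5+185,(v+.5)/5.7-.5+155),.049) for u,v in [(176,147),(470,150),(469,299),(172,296)]])
a=-.037;R=np.array([[np.cos(a),np.sin(a)],[-np.sin(a),np.cos(a)]])
print('station-frame corners',((q[:,:2]-[.561,.006])@R.T).round(3))
a=cv2.imread('pics/top9.png');b=cv2.imread('pics/side9.png');w=cv2.imread('pics/w9.png')
cv2.imwrite('pics/c9.png',np.vstack([cv2.resize(a[155:235,185:325],(520,297)),np.hstack([cv2.resize(b,(260,195)),cv2.resize(w,(260,195))])]))
E
```

```text
t 8.7 tcp [0.4046 0.3467 0.1897] F [ 1.19  0.08 -0.95] grip -0.0001 tooly [0.063 0.998 0.017] toolx [ 0.029  0.015 -0.999]
station-frame corners [[ 0.041  0.123]
 [ 0.042 -0.038]
 [-0.04  -0.038]
 [-0.041  0.123]]
```

View pics/c9.png

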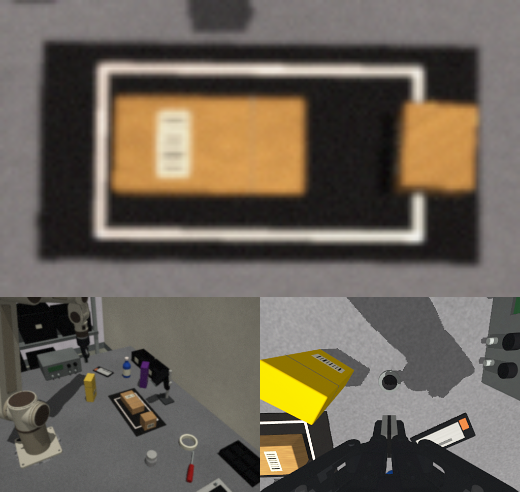

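The carton lies flat at station x ±0.041 m and y −0.038 to 0.123 m, inside the ±0.075 by ±0.140 m outline. Everything else looks undisturbed and the tool is clear.

```bash
python3 -c "
from workcell import job_done; print(job_done())"
```

```text
the job is handed in; nothing more can be done
None
```

I tipped the brown phone carton over with the shut fingers, pushing near its top. It fell onto its broad face, and I then pressed the scan button and let it go. The job was handed in at about 9 s on the robot's clock.

- **Carton:** the last pictures show it lying flat and wholly inside the outline. The nearest outline edge is about 17 mm away, at its foot end.
- **Button:** the tool stopped at z = 15.9 mm with 18 N of upward force, which fits the button being fully down (5 N). I did not measure the button coming back up, only that the tool rose clear of it.
- **Other objects:** the small carton, the yellow and purple boxes and the other things I could see looked unmoved in the pictures. I judged this by eye and did not measure each one.
- **Disagreements:** the tool drifted 5 to 15 mm on some moves, which I corrected before pushing and before pressing. The two measurements of the button position differed by about 3 mm, and I used the wrist camera's.

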